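Find the thread and screw the cement pot shut

ROBOT

A 6-joint arm with a two-finger parallel gripper is mounted at the origin on the work surface; the furniture and walls round the work are solid. World frame = base frame: x ahead of the robot, y to its left, z up, the work surface at z = 0. Lengths are in m, angles in rad, forces in N, time in s.
With the tool pointing down it reaches from about 0.375 to 0.9 m from the base axis. Payload 3.1 kg.
Tool frame: the origin (TCP) lies on the centre line of the jaws, within the pads' length; the fingertips stand ahead of it and the grasp point (between the pads) lies 3 mm ahead of it (robot.tip_reach is the z of the fingertips in the tool frame, in m); z points along the fingers, y is the line along which they close (so a half turn about z gives the same grasp; the last joint's range is limited). The gripper opens to 87 mm and grips with 3 to 60 N. Pads are 19 mm wide; open, the fingers measure 117 mm over their backs; the gripper's body (75 mm by 190 mm) begins 51 mm behind the grasp point.
Start: joints at [-1.423, 0.527, 1.433, -0, 1.181, -0.178], TCP at [0.201, -0.592, 0.245] pointing down, gripper open.
Joint ranges: [-3.08, 3.08], [-0.75, 2.2], [0.22, 2.44], [-1.43, 4.57], [0, 2.65], [-2.85, 2.85]. Speed limits (rad/s): [2.79, 2.79, 3.14, 3.14, 3.14, 3.14].

INTERFACE

Orientations are given as a unit quaternion [x, y, z, w].
In Python, from rig import sensors, eyes, ticket, robot gives the robot as it stands.
- The arm moves only by the tool drive_tool, never from a script. Its argument "deltas" is a list that holds one entry, the list of rows, each a list of 6 numbers: the shift along the tool's x, y, z in mm, then the turn, a rotation vector about the tool's x, y, z in rad. A call has 1 to 8 rows; each row shifts and turns the commanded pose from where the row before left it, along the tool's axes as they then stand; what a row does not reach is not made up. A row lasts 1/12 s, in which the tool goes at most 41.7 mm and 7.16 degrees, less where a joint would pass 70% of its speed; a pose out of reach is approached as far as the arm can. A call is refused whole if a number of a shift passes 41.7 or a number of a turn 0.125, either way. A call with a gripper value outside its range is refused whole. "gripper" is the opening in per cent of the stroke, from 0 (shut) to 100 (fully open), set as the call begins (left out, the last holds). The fingers move at their own pace and stop on an object; "squeeze" is the grip in N (left out, the last holds). Time passes only in rows, so rows that do not move let the fingers close. It gives the time, the measured TCP pose, the force, the opening and the grip force at its end, in the units of the state.
- sensors.get_obs(): the state, without advancing time (a new reading comes with each control period).
- eyes.camera(name): name is "scene" or "top"; returns a dict with "img" (480x640x3 uint8, red, green, blue), "fov_y" (degrees; the focal length in pixels is half the picture's height over the tangent of half this angle, whatever the lens; pixels are square), "cx", "cy" (the principal point, pixels), "D" ([k1, k2, p1, p2, k3] as OpenCV has them; the pictures are not rectified), "xyz" and "attitude" of the camera in the world. Camera axes: x right, y up, looking along -z (the intrinsics and any distortion apply to the point x, -y, -z); pixel columns grow to the right and rows downward; lengths in m; the calibration is good to about 2 mm. A picture is of the moment at which its call begins. There is no depth.
- ticket.hand_in(): hands the job in; it is judged then, once.
The state is a dict: "time": time; "q": joint angles; "joint_velocities": joint speeds; "joint_torque": joint torques, N m; "position": TCP position; "tool_rot": TCP orientation; "ft_force": force on the tool from outside, world axes, zero at the start; "moment": the same for the moment, N m; "grip_width": finger opening in m; "grip_force": force on a finger pad.
Only numpy, scipy, OpenCV 4.12 (cv2) and the standard library are available. Lean on these libraries where they do the work, as an engineer would, in place of code of your own. Each camera call takes 0.05 s, during which the arm holds its last target. There are 200 camera calls.

TASK

The lid has only been laid on the neck of the cement pot and its thread has not caught. Without lifting it off, turn it backward (anticlockwise from above) by pushing on its ears until the thread starts drop in, then screw it forward (clockwise) until it stops, fully home and level. Leave the dye bottle, wax tin and block of beeswax where they are.

Things in the scene. Friction and masses are not known exactly. Their poses are not given: they have to be found in the camera images.
- pot: bare-metal cement pot, screwed to the bench by a dark foot plate 124 x 124 x 8 mm; cannot move. Origin on its axis at bench height, z up. Body 46 mm in radius, 66 mm high; above it, up to 100 mm, a neck 64 mm across with three equal right-hand thread starts 120 degrees apart, hidden under the lid; how they are turned relative to the pot is not told.
- lid: dark steel screw lid, loose (0.2 to 0.4 kg), 87 mm across, 36 mm high, two opposite ears on its own x axis. Origin on its axis at the skirt's lower edge, z up; as laid, 86 mm above the pot's. It turns easily (1 to 3 N at an ear); 8 N at an ear shows a stop. Turned forward at first, it soon jams on the blunt thread ends without catching.
- lid_top (a point): centre of the lid's top, 35.5 mm above its lower edge. Turned backward 20 to 90 degrees the lid drops about 7.5 mm into the thread starts; a few degrees on is a hard stop. From there it screws forward about 90 to 110 degrees, sinking 5 mm more, to a hard stop with lid's origin about 73 mm above the pot's.
- ear_a (a point): point in the middle of one ear, 64 mm from the lid's axis along the lid's +x and 15 mm above its lower edge. The ear reaches from the lid's side (43.5 mm) out to 78 mm from the axis, is 14 mm thick and 22 mm high (4 to 26 mm above the lid's lower edge); its flat sides face the way of turning. There is free space beside and below it
- ear_b (a point): the same point of the other ear, opposite, along the lid's -x
- dye_bottle: white bottle with a dark label band and ribbed white cap, 44 mm across, 95 mm high, standing behind the pot to the right; origin under its centre. Bystander
- wax_tin: round tin with a yellow lid, 68 mm across, 34 mm high, to the right of the pot; origin under its centre. Bystander
- beeswax: small rounded block of yellow beeswax, 53 x 37 x 20 mm, lying behind the pot; origin under its centre. Bystander
Not all that is in view belongs to the job. What is shaped like the lid but turquoise is not meant.

How it is judged:
By the outcome, as a careful person would: the job done as asked, in the order asked, and still so for the second after the job is handed in, with the robot touching nothing.
It also fails if it takes over 54 s, if anything falls off the work surface, if the arm or the gripper's body presses on something with over 40 N, if the wrist force passes 120 N, or if a joint passes its speed limit or range.

## Working session

There is one attempt and no reset: what is moved stays moved. The work goes in short steps, Python scripts to look and compute and a tool call to move; the robot and the scene stay as the last step left them, time stands still between calls to the robot, and variables do not carry over. Pictures are saved under pics/ and viewed, at most 10 in all, crops included, and the job is handed in when it is done.

Besides the shell and the picture viewer there is one more tool, called after "Call:" as a command line: name --argument value ..., lists and objects as JSON in quotes. drive_tool: Moves the arm, as the interface text tells. Its arguments: {"type":"object","properties":{"deltas":{"type":"array"},"gripper":{"type":"number"},"squeeze":{"type":"number"}},"required":["deltas"]}

```bash
mkdir -p pics; ls; cat > h.py <<'E'
from rig import sensors, eyes, ticket, robot
import numpy as np, cv2
from scipy.spatial.transform import Rotation as R
def cam(n):
    c=eyes.camera(n); h=c["img"].shape[0]; f=h/2/np.tan(np.radians(c["fov_y"])/2)
    c["K"]=np.array([[f,0,c["cx"]],[0,f,c["cy"]],[0,0,1.]]); c["R"]=R.from_quat(c["attitude"]).as_matrix(); return c
def ray(c,u,v):
    p=cv2.undistortPoints(np.array([[[u,v]]],float),c["K"],np.array(c["D"],float))[0,0]
    return c["R"]@np.array([p[0],-p[1],-1.])
def atz(c,u,v,z):
    d=ray(c,u,v); o=np.array(c["xyz"]); return o+d*(z-o[2])/d[2]
def proj(c,P):
    q=(np.atleast_2d(P)-np.array(c["xyz"]))@c["R"]; q=q*[1,-1,-1]
    return cv2.projectPoints(q,np.zeros(3),np.zeros(3),c["K"],np.array(c["D"],float))[0][:,0]
def save(c,n,box=None,s=1):
    im=c["img"][:,:,::-1]
    if box: x0,y0,x1,y1=box; im=im[y0:y1,x0:x1]
    cv2.imwrite("pics/"+n+".png",cv2.resize(im,None,fx=s,fy=s,interpolation=cv2.INTER_CUBIC))
E
python3 - <<'E'
from h import *
for n in("scene","top"):
    c=cam(n); save(c,n+"0"); print(n,c["xyz"],c["attitude"],c["fov_y"],c["cx"],c["cy"],c["D"])
o=sensors.get_obs(); print(o["time"],o["position"],o["tool_rot"],o["ft_force"],robot.tip_reach)
E
```

```text
pics
scene [-0.07911068 -1.12847457  0.66215426] [ 0.44739406 -0.16968369 -0.32631541  0.8152081 ] 46.58806369203839 314.53214041538615 245.90480765574853 [-0.00441148  0.          0.          0.          0.        ]
top [ 0.34102839 -0.47663282  0.93764239] [ 0.07730595 -0.07293384 -0.66617222  0.73818631] 57.78434055174733 328.37426756899157 235.09037020503243 [-0.00838774  0.          0.          0.          0.        ]
0.1 [ 0.20056262 -0.59130158  0.24368194] [ 9.86678582e-01  1.62679020e-01  1.12913044e-05 -9.55250551e-04] [ 0.73104775  0.92008195 -0.46376777] 0.022
```

View pics/scene0.png

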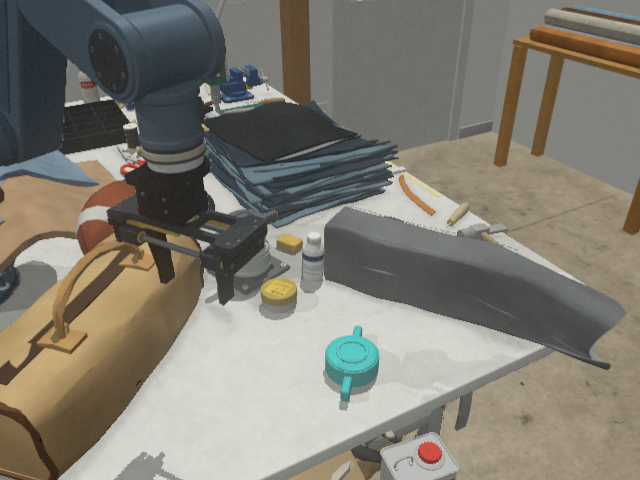

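View pics/top0.png

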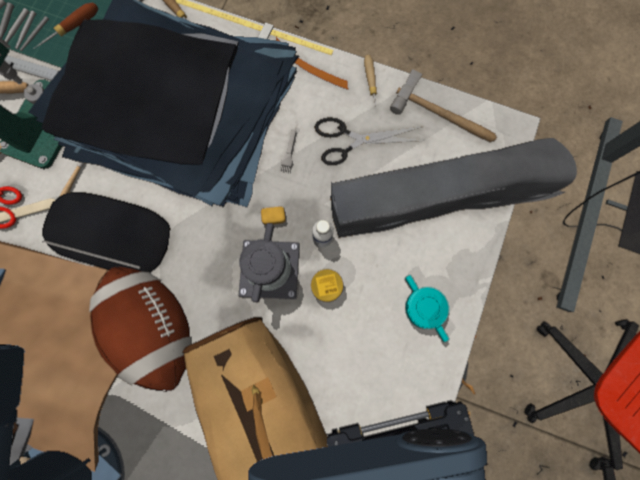

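The top view shows two lid-shaped things: the dark steel lid on the pot at (266,262), with ears near (270,232) and (257,293), and the turquoise lookalike at (428,308). I choose the dark one. The wax tin is at (327,286), the bottle at (322,232), the beeswax at (273,215), and a leather bag is nearby at (250,370). Next is one close crop.

```bash
python3 - <<'E'
from h import *
c=cam("top"); save(c,"top1",(215,190,355,320),5)
for n,u,v,z in(("lidtop",265,262,.1215),("tin",327,285,.034),("bottle",321,230,.095),("wax",273,214,.02),("bag",230,345,.1),("pl",240,297,.008),("pl2",298,297,.008),("pl3",300,240,.008),("pl4",243,240,.008)):print(n,atz(c,u,v,z).round(4))
E
```

```text
lidtop [ 0.4527 -0.3484  0.1215]
tin [ 0.4301 -0.4689  0.034 ]
bottle [ 0.5314 -0.4464  0.095 ]
wax [ 0.5732 -0.3358  0.02  ]
bag [ 0.2937 -0.3007  0.1   ]
pl [ 0.3885 -0.2877  0.008 ]
pl2 [ 0.4011 -0.4101  0.008 ]
pl3 [ 0.5241 -0.4001  0.008 ]
pl4 [ 0.5114 -0.2765  0.008 ]
```

View pics/top1.png

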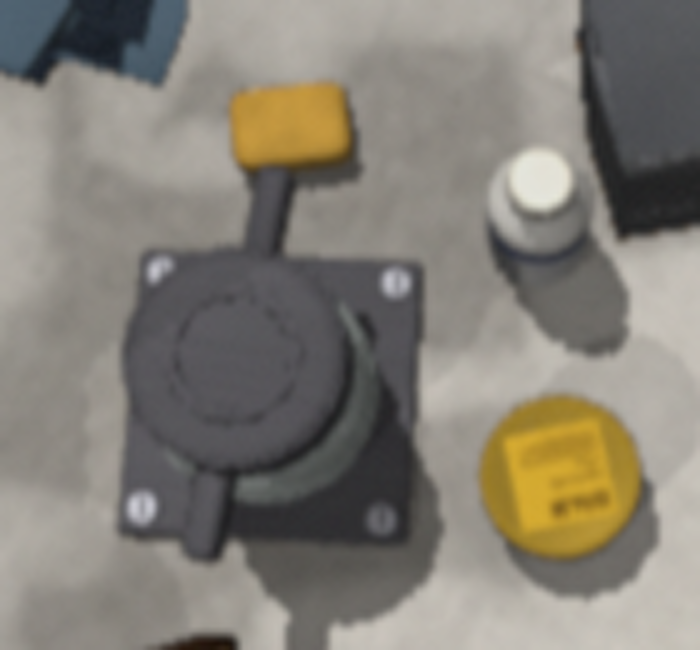

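The crop confirms the dark lid on the bare-metal pot. In the crop its top centre is at (237,357), the far ear tip at (277,170) and the near ear tip at (203,560). The far ear has clear space, away from the bag, so I'll straddle that one.

```bash
python3 - <<'E'
from h import *
c=cam("top")
P=lambda x,y,z:atz(c,215+x/5,190+y/5,z)[:2]
pl=[P(*q,.008) for q in((142,252),(420,265),(410,542),(120,538))]; A=np.mean(pl,0)
L=P(237,357,.1215); f=P(277,170,.112); n=P(203,560,.112)
print("plate",A.round(4),"lid",L.round(4),"ears",f.round(4),n.round(4),(f+n)/2,np.linalg.norm(f-n))
d=f-n; th=np.arctan2(d[1],d[0]); print("ear angle",np.degrees(th))
C=(A+L+(f+n)/2)/3; T=C+.064*np.array([np.cos(th),np.sin(th)]); print("C",C.round(4),"target",T.round(4))
o=sensors.get_obs(); p=np.array(o["position"]); Rt=R.from_quat(o["tool_rot"])
print("tool x ang",np.degrees(np.arctan2(*Rt.as_matrix()[1::-1,0])))
print("shift in tool mm",1000*Rt.inv().apply([*(T-p[:2]),0]), "turn z needed",-(th-np.arctan2(*Rt.as_matrix()[1::-1,0])))
for u,v in((262,320),(300,370),(325,440),(258,390)): print(u,v,atz(c,u,v,.0).round(3),atz(c,u,v,.2).round(3))
E
```

```text
plate [ 0.4532 -0.3426] lid [ 0.4534 -0.3433] ears [ 0.5294 -0.3475] [ 0.377  -0.3394] [ 0.45317798 -0.34342252] 0.15264451451930564
ear angle -3.0437055080892166
C [ 0.4533 -0.3431] target [ 0.5172 -0.3465]
tool x ang 18.723543613925568
shift in tool mm [ 3.78455245e+02 -1.30404537e+02  2.49780388e-01] turn z needed 0.3799101662810029
262 320 [ 0.346 -0.339  0.   ] [ 0.345 -0.369  0.2  ]
300 370 [ 0.253 -0.431  0.   ] [ 0.272 -0.441  0.2  ]
325 440 [ 0.124 -0.496  0.   ] [ 0.17  -0.492  0.2  ]
258 390 [ 0.205 -0.35   0.   ] [ 0.234 -0.377  0.2  ]
```

Call:
drive_tool --deltas '[[[36,-8,0,0,0,0],[36,-8,0,0,0,0],[36,-8,0,0,0,0],[36,-8,0,0,0,0],[36,-8,0,0,0,0],[36,-8,0,0,0,0],[36,-8,0,0,0,0],[36,-8,0,0,0,0]]]' --gripper 34 --squeeze 40

```text
time: 0.87
position: [0.4542, -0.4375, 0.2444]
tool_rot: [0.987, 0.163, -0.0, -0.0]
ft_force: [-0.3, -1.1, 0.6]
grip_width: 0.0416
grip_force: 0.0
```

Call:
drive_tool --deltas '[[[30,-22,0,0,0,0],[30,-22,0,0,0,0],[30,-22,0,0,0,0],[0,0,0,0,0,0.095],[0,0,0,0,0,0.095],[0,0,0,0,0,0.095],[0,0,0,0,0,0.095],[0,0,0,0,0,0]]]'

```text
time: 1.53
position: [0.517, -0.3471, 0.2443]
tool_rot: [1.0, -0.027, -0.0, -0.0]
ft_force: [0.4, -0.4, -0.3]
grip_width: 0.0296
grip_force: 0.0
```

```bash
cat > s.py <<'E'
from h import *
o=sensors.get_obs(); p=np.array(o["position"]); Rt=R.from_quat(o["tool_rot"])
C=np.array([.4533,-.3431]); d=p[:2]-C
psi=np.degrees(np.arctan2(*Rt.as_matrix()[1::-1,0]))
print("t",round(o["time"],2),"p",p.round(4),"r",np.linalg.norm(d).round(4),"ang",np.degrees(np.arctan2(d[1],d[0])).round(1),"psi",round(psi,1),"tilt",Rt.as_matrix()[:,2].round(3),"F",np.round(o["ft_force"],1),"w",round(o["grip_width"],4),o["grip_force"],"q6",round(o["q"][5],2))
Rt2=Rt.as_matrix()
def err(th,r=.064,z=None):
    T=np.array([*(C+r*np.array([np.cos(th),np.sin(th)])),p[2] if z is None else z]); return 1000*Rt2.T@(T-p)
E
python3 - <<'E'
from s import *
print(err(np.radians(-3.04)))
c=cam("top"); save(c,"top2",(215,160,375,290),5)
E
```

```text
t 1.53 p [ 0.517  -0.3471  0.2443] r 0.0638 ang -3.6 psi -3.1 tilt [-0.  0. -1.] F [ 0.4 -0.4 -0.3] w 0.0296 0.0 q6 0.85
[ 2.13314613e-01 -6.17379289e-01  1.05926175e-04]
```

View pics/top2.png

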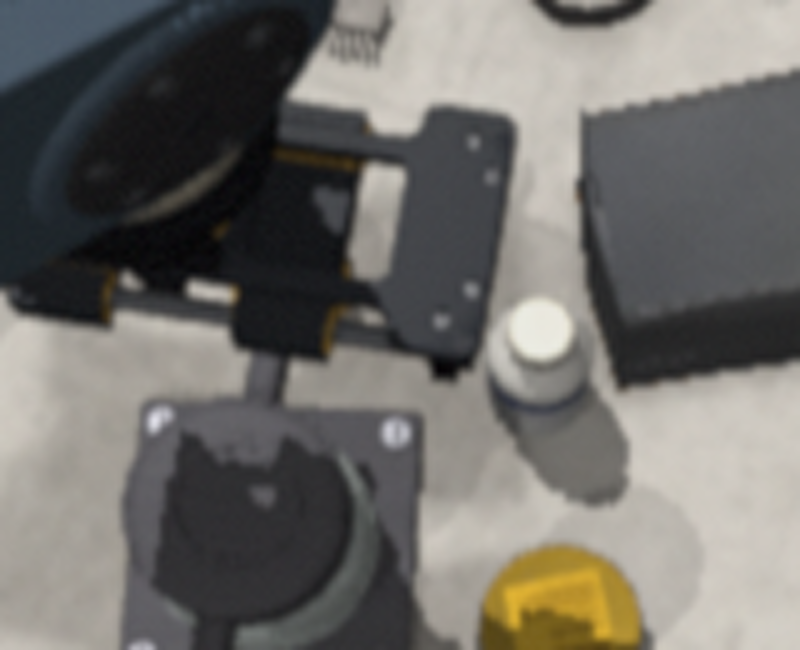

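The gripper is over the far ear, which shows between the fingers at crop (265,380). The pose agrees with the target to under 1 mm, so I'll descend.

Call:
drive_tool --deltas '[[[0,-0.6,25,0,0,0],[0,0,25,0,0,0],[0,0,25,0,0,0],[0,0,20,0,0,0],[0,0,15,0,0,0],[0,0,12,0,0,0],[0,0,8,0,0,0],[0,0,0,0,0,0]]]'

```text
time: 2.25
position: [0.5162, -0.3463, 0.1129]
tool_rot: [1.0, -0.026, -0.001, -0.001]
ft_force: [0.0, -0.2, 0.2]
grip_width: 0.0296
grip_force: 0.0
```

```bash
python3 - <<'E'
from s import *
c=cam("scene"); save(c,"sc1",(180,190,340,310),5)
E
```

```text
t 2.25 p [ 0.5162 -0.3463  0.1129] r 0.063 ang -2.9 psi -3.0 tilt [-0.002  0.002 -1.   ] F [ 0.  -0.2  0.2] w 0.0296 0.0 q6 0.85
```

View pics/sc1.png

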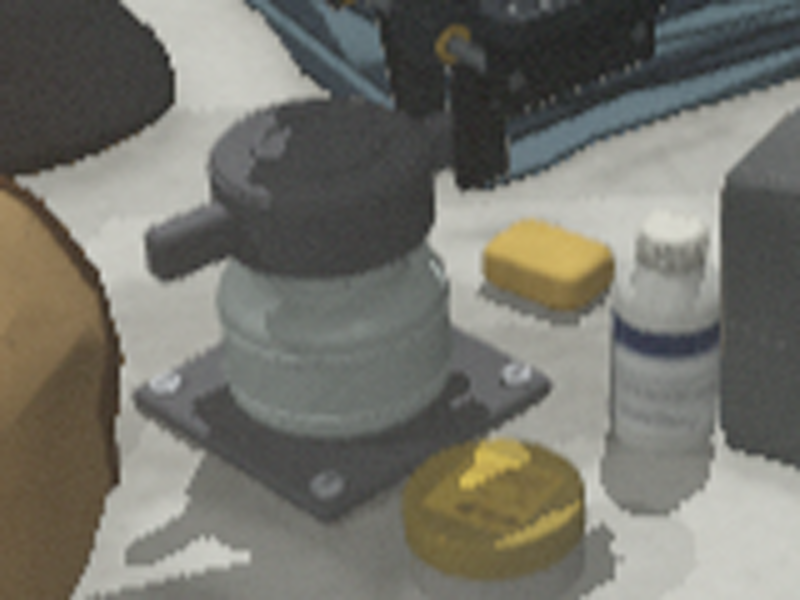

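The fingers straddle the ear, which meets the right-hand finger at crop (440,140). The lid is level and raised, and the near ear is at (190,240). I'll narrow the gap and start turning anticlockwise.

Call:
drive_tool --deltas '[[[0.5,0,0,0,0,0],[0,-3,0,0,0,0],[-0.2,-3.2,0,0,0,-0.05],[-0.2,-3.2,0,0,0,-0.05],[-0.2,-3.2,0,0,0,-0.05],[-0.2,-3.2,0,0,0,-0.05],[-0.2,-3.2,0,0,0,-0.05],[0,0,0,0,0,0]]]' --gripper 23 --squeeze 20

```text
time: 2.97
position: [0.5163, -0.3277, 0.1157]
tool_rot: [0.995, 0.099, 0.001, 0.001]
ft_force: [-0.3, 0.2, 0.4]
grip_width: 0.0198
grip_force: 0.0
```

```bash
python3 - <<'E'
from s import *
c=cam("scene"); save(c,"sc2",(180,190,340,310),5)
E
```

```text
t 2.97 p [ 0.5163 -0.3277  0.1157] r 0.0649 ang 13.8 psi 11.4 tilt [ 0.001 -0.001 -1.   ] F [-0.3  0.2  0.4] w 0.0198 0.0 q6 0.62
```

View pics/sc2.png

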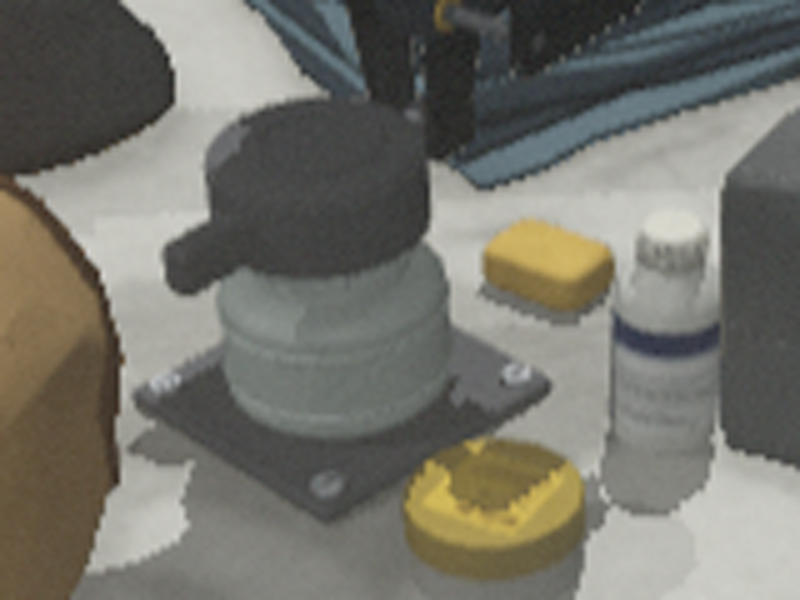

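The lid is turning: the near ear has moved to crop (195,262) and the lid is still high. I continue in smaller steps.

Call:
drive_tool --deltas '[[[-0.2,-1.3,0.3,0,0,-0.02],[-0.1,-1.3,0.3,0,0,-0.02],[-0.1,-1.3,0.3,0,0,-0.02],[-0.1,-1.3,0.3,0,0,-0.02],[-0.1,-1.3,0.3,0,0,-0.02],[-0.1,-1.3,0.3,0,0,-0.02],[-0.1,-1.3,0,0,0,-0.02],[-0.1,-1.3,0,0,0,-0.02]]]'

```text
time: 3.68
position: [0.5122, -0.318, 0.1127]
tool_rot: [0.984, 0.178, -0.0, -0.0]
ft_force: [0.4, -0.6, -0.1]
grip_width: 0.0201
grip_force: 0.4
```

```bash
cat > lid.py <<'E'
# lid height/tilt cue: lowest dark->pot edge row along column through the pot axis in scene view
from s import *
def edge(c):
    u=[]
    z0=proj(c,[[.4533,-.3431,.10]])[0]; x=int(round(z0[0]))
    g=c["img"].astype(float).mean(2)[int(z0[1])-30:int(z0[1])+40,x-2:x+3].mean(1)
    return x,int(z0[1])-30,g
c=cam("scene"); x,y,g=edge(c); print(x,y,g.round().astype(int).tolist())
E
python3 lid.py
```

```text
t 3.68 p [ 0.5122 -0.318   0.1127] r 0.064 ang 23.0 psi 20.6 tilt [-0.  0. -1.] F [ 0.4 -0.6 -0.1] w 0.0201 0.355187115528679 q6 0.47
243 198 [91, 99, 96, 87, 79, 73, 68, 81, 103, 128, 158, 135, 81, 69, 67, 68, 69, 70, 71, 70, 70, 71, 70, 71, 71, 72, 70, 69, 71, 72, 72, 72, 70, 72, 70, 65, 66, 67, 66, 68, 65, 67, 67, 66, 65, 65, 65, 69, 98, 110, 109, 110, 113, 114, 124, 129, 131, 132, 135, 137, 130, 117, 113, 124, 121, 113, 112, 113, 113, 113]
```

Call:
drive_tool --deltas '[[[-0.1,-1.6,0,0,0,-0.025],[-0.1,-1.6,0,0,0,-0.025],[-0.1,-1.6,0,0,0,-0.025],[-0.1,-1.6,0,0,0,-0.025],[-0.1,-1.6,0,0,0,-0.025],[-0.1,-1.6,0,0,0,-0.025],[-0.1,-1.6,0,0,0,-0.025],[0,0,0,0,0,0]]]'

```text
time: 4.4
position: [0.5067, -0.3079, 0.1127]
tool_rot: [0.965, 0.264, -0.0, -0.0]
ft_force: [0.5, -0.1, 0.1]
grip_width: 0.0201
grip_force: 0.0
```

```bash
sed -i '$d' lid.py; cat >> lid.py <<'E'
c=cam("scene"); x,y,g=edge(c); i=30+int(np.argmax(g[30:]>85)); print("edge row",y+i-1+(85-g[i-1])/(g[i]-g[i-1]),"px per mm",(proj(c,[[.4533,-.3866,.08]])-proj(c,[[.4533,-.3866,.09]]))[0,1]/10)
E
python3 lid.py
```

```text
t 4.4 p [ 0.5067 -0.3079  0.1127] r 0.064 ang 33.4 psi 30.6 tilt [-0.  0. -1.] F [ 0.5 -0.1  0.1] w 0.0201 0.0006001824658596888 q6 0.3
edge row 245.65454545454546 px per mm 0.4369588776265516
```

Call:
drive_tool --deltas '[[[-0.1,-1.6,0,0,0,-0.025],[-0.1,-1.6,0,0,0,-0.025],[-0.1,-1.6,0,0,0,-0.025],[-0.1,-1.6,0,0,0,-0.025],[-0.1,-1.6,0,0,0,-0.025],[-0.1,-1.6,0,0,0,-0.025],[-0.1,-1.6,0,0,0,-0.025],[0,0,0,0,0,0]]]'

```text
time: 5.12
position: [0.4997, -0.2991, 0.1128]
tool_rot: [0.938, 0.347, -0.0, -0.0]
ft_force: [0.3, 0.2, -0.1]
grip_width: 0.0199
grip_force: 0.0
```

```bash
python3 lid.py
```

```text
t 5.12 p [ 0.4997 -0.2991  0.1128] r 0.0639 ang 43.5 psi 40.6 tilt [-0.  0. -1.] F [ 0.3  0.2 -0.1] w 0.0199 0.015735109336674213 q6 0.13
edge row 246.3859649122807 px per mm 0.4369588776265516
```

Call:
drive_tool --deltas '[[[-0.1,-1.6,0,0,0,-0.025],[-0.1,-1.6,0,0,0,-0.025],[-0.1,-1.6,0,0,0,-0.025],[-0.1,-1.6,0,0,0,-0.025],[-0.1,-1.6,0,0,0,-0.025],[-0.1,-1.6,0,0,0,-0.025],[-0.1,-1.6,0,0,0,-0.025],[0,0,0,0,0,0]]]'

```text
time: 5.83
position: [0.4912, -0.2917, 0.1127]
tool_rot: [0.904, 0.427, -0.0, -0.0]
ft_force: [0.5, -0.2, -0.8]
grip_width: 0.0197
grip_force: 0.0
```

```bash
sed -i 's/^c=cam.*/&; save(c,"L%.2f"%o["time"],(180,190,340,310),5)/' lid.py; python3 lid.py
```

```text
t 5.83 p [ 0.4912 -0.2917  0.1127] r 0.0639 ang 53.6 psi 50.6 tilt [-0.001  0.001 -1.   ] F [ 0.5 -0.2 -0.8] w 0.0197 0.0 q6 -0.04
edge row 240.3835616438356 px per mm 0.4369588776265516
```

View pics/L5.83.png

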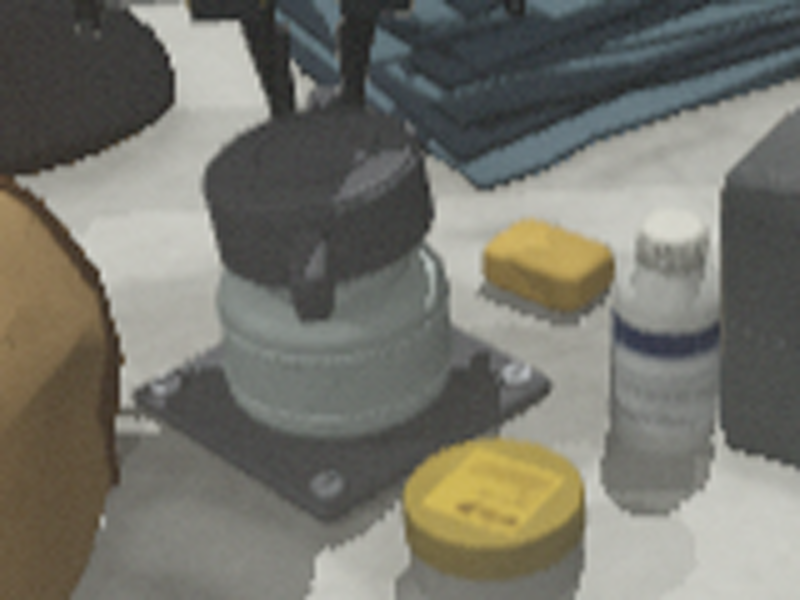

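The lid has begun to drop and is tilted, with the left side low (edge at (222,270)) and the right side still high. Finger friction may be holding it, so I'll ease the finger off for a moment and look.

Call:
drive_tool --deltas '[[[0,1.5,0,0,0,0],[0,1.5,0,0,0,0],[0,0,0,0,0,0]]]'

```text
time: 6.13
position: [0.4942, -0.2943, 0.1127]
tool_rot: [0.904, 0.427, 0.0, 0.0]
ft_force: [-0.2, -0.4, 0.4]
grip_width: 0.0199
grip_force: 0.0
```

```bash
cat >> lid.py <<'E'
# skirt lower edge in three columns, for tilt
G=c["img"].astype(float).mean(2)
for uu in(226,234,243,252,260):
    col=G[:,uu-1:uu+2].mean(1); j=225+int(np.argmax(col[225:262]>92)); print(uu,j,end="; ")
E
python3 lid.py
```

```text
t 6.13 p [ 0.4942 -0.2943  0.1127] r 0.0637 ang 50.0 psi 50.5 tilt [ 0. -0. -1.] F [-0.2 -0.4  0.4] w 0.0199 0.010647129611243145 q6 -0.04
edge row 257.53846153846155 px per mm 0.4369588776265516
226 245; 234 250; 243 258; 252 226; 260 225;
```

View pics/L6.13.png

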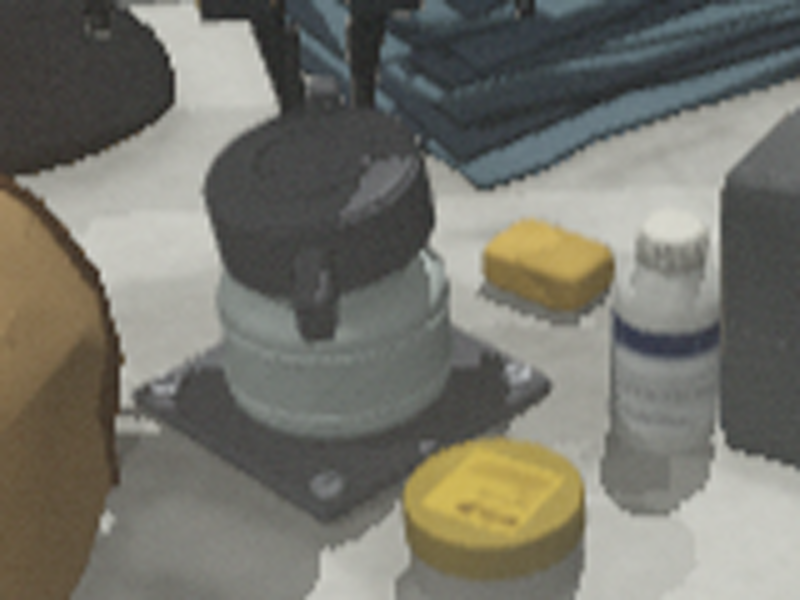

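The lid is tilted: the near-left side has sunk (ear tip at (318,330)) while the far ear at (325,85) is still high. I'll turn a few degrees further back so the remaining starts can drop in.

Call:
drive_tool --deltas '[[[0,-1.5,0,0,0,0],[0,-1.5,0,0,0,0],[-0.1,-1.3,0,0,0,-0.02],[-0.1,-1.3,0,0,0,-0.02],[-0.1,-1.3,0,0,0,-0.02],[0,0,0,0,0,0]]]'

```text
time: 6.68
position: [0.488, -0.2896, 0.1128]
tool_rot: [0.891, 0.454, -0.0, -0.0]
ft_force: [-0.2, 0.1, 0.5]
grip_width: 0.02
grip_force: 0.0
```

```bash
cat > lid.py <<'E'
# fit lid pose (axis shift dz, tilt about two axes, yaw) by matching a rendered outline of the lid to the dark region in the scene view
from s import *
def score_mask(c): 
    g=cv2.cvtColor(c["img"],cv2.COLOR_RGB2HSV); return g
c=cam("scene"); cv2.imwrite("pics/raw_%.2f.png"%o["time"],c["img"][:,:,::-1])
G=c["img"].astype(float).mean(2)
# left/right silhouette of skirt: print lower edge via strongest dark->bright step per column
for uu in(224,228,232,236,250,254,258,262):
    col=cv2.GaussianBlur(G[:,uu-1:uu+2].mean(1)[:,None],(1,3),0)[:,0]; d=np.diff(col)[228:258]; print(uu,228+int(np.argmax(d)),end="; ")
d=np.diff(G[195:225,245:252].mean(1)); print("\ntop rim far", 195+int(np.argmin(d)))
E
python3 lid.py
```

```text
t 6.68 p [ 0.488  -0.2896  0.1128] r 0.0638 ang 57.0 psi 54.0 tilt [-0.  0. -1.] F [-0.2  0.1  0.5] w 0.02 0.0 q6 -0.1
224 242; 228 246; 232 247; 236 249; 250 248; 254 247; 258 245; 262 243; 
top rim far 209
```

```bash
cat > rim.py <<'E'
from s import *
def rim(c,cols=(224,228,232,236,250,254,258,262)):
    a=np.radians(np.arange(0,360,1))
    for z in(.086,.0785,.0735):
        q=proj(c,np.c_[.4533+.0435*np.cos(a),-.3431+.0435*np.sin(a),np.full(a.size,z)])
        print("expect z",z,[round(max(v for u,v in q if abs(u-k)<1.2),1) for k in cols])
c=cam("scene"); rim(c)
G=c["img"].astype(float).mean(2)
print("seen",[228+int(np.argmax(np.diff(G[:,k-1:k+2].mean(1))[228:258])) for k in(224,228,232,236,250,254,258,262)])
cv2.imwrite("pics/now.png",cv2.resize(c["img"][180:310,180:340,::-1],None,fx=5,fy=4.6,interpolation=cv2.INTER_CUBIC))
E
python3 rim.py
```

```text
t 6.73 p [ 0.4881 -0.2897  0.1127] r 0.0638 ang 56.9 psi 54.0 tilt [-0.  0. -1.] F [0.4 0.1 1.2] w 0.0199 0.0 q6 -0.1
expect z 0.086 [np.float64(242.6), np.float64(244.8), np.float64(245.9), np.float64(246.5), np.float64(245.9), np.float64(244.9), np.float64(243.3), np.float64(241.1)]
expect z 0.0785 [np.float64(245.7), np.float64(247.9), np.float64(249.1), np.float64(249.8), np.float64(249.2), np.float64(248.3), np.float64(246.7), np.float64(244.5)]
expect z 0.0735 [np.float64(247.5), np.float64(250.0), np.float64(251.2), np.float64(251.9), np.float64(251.4), np.float64(250.4), np.float64(249.1), np.float64(246.8)]
seen [242, 245, 247, 248, 248, 247, 245, 243]
```

View pics/now.png

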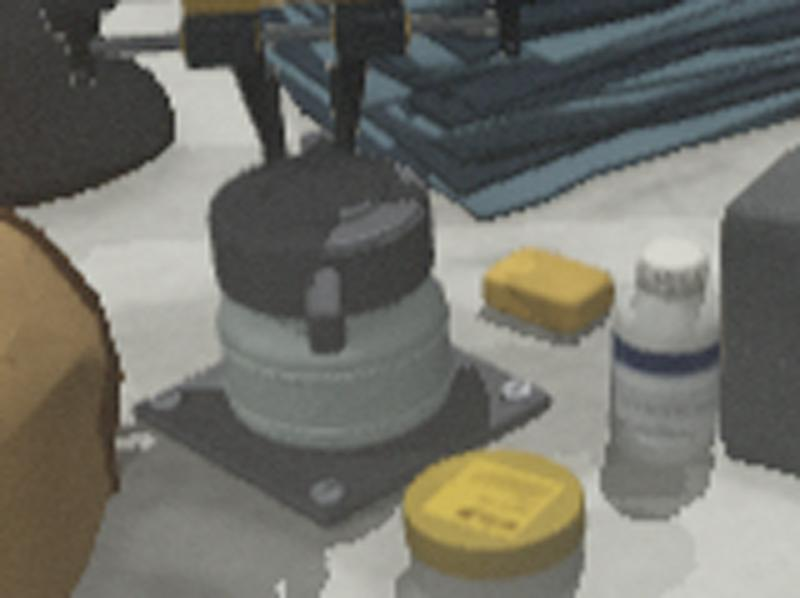

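The lid has dropped and sits level. Its skirt edge is symmetric at about the height expected for z ≈ 79 mm, and the near ear is at (325,310). It has turned about 57° back. Next I lower the fingers to follow it and screw it forward.

Call:
drive_tool --deltas '[[[0,0,3,0,0,0],[0,3,3,0,0,0],[0,3,0,0,0,0],[-0.2,2.2,0,0,0,0.035],[-0.2,2.2,0,0,0,0.035],[-0.2,2.2,0,0,0,0.035],[-0.2,2.2,0,0,0,0.035],[-0.2,2.2,0,0,0,0.035]]]'

```text
time: 7.45
position: [0.501, -0.3012, 0.1064]
tool_rot: [0.928, 0.373, -0.0, -0.0]
ft_force: [0.4, 0.9, 0.4]
grip_width: 0.0201
grip_force: 0.3
```

```bash
python3 rim.py | grep -v expect
```

```text
t 7.45 p [ 0.501  -0.3012  0.1064] r 0.0635 ang 41.3 psi 43.8 tilt [-0.001  0.001 -1.   ] F [0.4 0.9 0.4] w 0.0201 0.280592143535614 q6 0.07
seen [241, 245, 247, 256, 248, 247, 246, 243]
```

Call:
drive_tool --deltas '[[[0,2.6,0,0,0,0.04],[-0.2,2.6,0,0,0,0.04],[-0.2,2.6,0,0,0,0.04],[-0.2,2.6,0,0,0,0.04],[-0.2,2.6,0,0,0,0.04],[-0.2,2.6,0,0,0,0.04],[-0.2,2.6,0,0,0,0.04],[-0.2,2.6,0,0,0,0.04]]]'

```text
time: 8.17
position: [0.5119, -0.3185, 0.1063]
tool_rot: [0.975, 0.221, -0.0, -0.001]
ft_force: [0.2, 1.1, -0.4]
grip_width: 0.0201
grip_force: 0.4
```

```bash
python3 rim.py | grep -v expect
```

```text
t 8.17 p [ 0.5119 -0.3185  0.1063] r 0.0635 ang 22.8 psi 25.5 tilt [-0.001  0.001 -1.   ] F [ 0.2  1.1 -0.4] w 0.0201 0.4145257081836462 q6 0.38
seen [255, 255, 253, 249, 248, 247, 246, 244]
```

Call:
drive_tool --deltas '[[[0,2.6,0.5,0,0,0.04],[-0.2,2.6,0.5,0,0,0.04],[-0.2,2.6,0.5,0,0,0.04],[-0.2,2.6,0.5,0,0,0.04],[-0.2,2.6,0,0,0,0.04],[-0.2,2.6,0,0,0,0.04],[-0.1,2.6,0,0,0,0.04],[-0.1,2.6,0,0,0,0.04]]]'

```text
time: 8.88
position: [0.5169, -0.3386, 0.1044]
tool_rot: [0.998, 0.063, -0.0, -0.001]
ft_force: [0.4, 1.1, -0.9]
grip_width: 0.0201
grip_force: 0.4
```

```bash
python3 rim.py | grep -v expect
```

```text
t 8.88 p [ 0.5169 -0.3386  0.1044] r 0.0638 ang 4.1 psi 7.2 tilt [-0.001  0.001 -1.   ] F [ 0.4  1.1 -0.9] w 0.0201 0.39764855057001114 q6 0.68
seen [249, 247, 247, 249, 249, 248, 247, 244]
```

Call:
drive_tool --deltas '[[[-0.1,2.6,0.5,0,0,0.04],[-0.2,2.6,0.5,0,0,0.04],[-0.2,2.6,0.5,0,0,0.04],[-0.2,2.6,0.5,0,0,0.04],[-0.2,2.6,0,0,0,0.04],[-0.2,2.6,0,0,0,0.04],[-0.2,2.6,0,0,0,0.04],[-0.2,2.6,0,0,0,0.04]]]'

```text
time: 9.6
position: [0.5152, -0.3591, 0.1024]
tool_rot: [0.995, -0.096, -0.0, -0.001]
ft_force: [-0.1, 0.9, -0.6]
grip_width: 0.0199
grip_force: 0.5
```

```bash
python3 rim.py | grep -v expect
```

```text
t 9.6 p [ 0.5152 -0.3591  0.1024] r 0.0639 ang -14.5 psi -11.1 tilt [-0.001  0.001 -1.   ] F [-0.1  0.9 -0.6] w 0.0199 0.4946376755833626 q6 0.98
seen [244, 246, 248, 249, 249, 249, 247, 245]
```

Call:
drive_tool --deltas '[[[-0.2,2.2,0.3,0,0,0.035],[-0.2,2.2,0.3,0,0,0.035],[-0.2,2.2,0.3,0,0,0.035],[-0.2,2.2,0,0,0,0.035],[-0.2,2.2,0,0,0,0.035],[-0.2,2.2,0,0,0,0.035],[-0.2,2.2,0,0,0,0.035],[-0.2,2.2,0,0,0,0.035]]]'

```text
time: 10.32
position: [0.5083, -0.3754, 0.1016]
tool_rot: [0.972, -0.234, -0.0, -0.0]
ft_force: [-0.7, 1.1, -0.9]
grip_width: 0.0206
grip_force: 0.4
```

```bash
python3 rim.py | grep -v expect
```

```text
t 10.32 p [ 0.5083 -0.3754  0.1016] r 0.0638 ang -30.4 psi -27.1 tilt [-0.     0.001 -1.   ] F [-0.7  1.1 -0.9] w 0.0206 0.3858385607600212 q6 1.23
seen [241, 247, 249, 251, 250, 249, 248, 246]
```

Call:
drive_tool --deltas '[[[-0.1,0.8,0,0,0,0.012],[-0.1,0.8,0,0,0,0.012],[0,0.8,0,0,0,0.012],[-0.1,0.8,0,0,0,0.012],[0,0.8,0,0,0,0.012],[-0.1,0.8,0,0,0,0.012],[0,0.8,0,0,0,0.012],[-0.1,0.8,0,0,0,0.012]]]'

```text
time: 11.03
position: [0.5047, -0.3811, 0.1018]
tool_rot: [0.96, -0.281, -0.0, -0.0]
ft_force: [0.7, 0.6, -0.5]
grip_width: 0.0201
grip_force: 0.4
```

```bash
python3 s.py
```

```text
t 11.03 p [ 0.5047 -0.3811  0.1018] r 0.0639 ang -36.5 psi -32.7 tilt [-0.  0. -1.] F [ 0.7  0.6 -0.5] w 0.0201 0.38868410512804985 q6 1.32
```

Call:
drive_tool --deltas '[[[-0.1,0.8,0,0,0,0.012],[-0.1,0.8,0,0,0,0.012],[0,0.8,0,0,0,0.012],[-0.1,0.8,0,0,0,0.012],[0,0.8,0,0,0,0.012],[-0.1,0.8,0,0,0,0.012],[0,0.8,0,0,0,0.012],[-0.1,0.8,0,0,0,0.012]]]'

```text
time: 11.7
position: [0.5006, -0.3858, 0.1018]
tool_rot: [0.945, -0.327, -0.0, -0.0]
ft_force: [0.9, 1.4, -0.4]
grip_width: 0.02
grip_force: 0.9
```

```bash
python3 s.py
```

```text
t 11.7 p [ 0.5006 -0.3858  0.1018] r 0.0638 ang -42.1 psi -38.2 tilt [-0.     0.001 -1.   ] F [ 0.9  1.4 -0.4] w 0.02 0.8832430369227495 q6 1.4
```

Call:
drive_tool --deltas '[[[-0.1,0.8,0,0,0,0.012],[0,0.8,0,0,0,0.012],[-0.1,0.8,0,0,0,0.012],[0,0.8,0,0,0,0.012],[-0.1,0.8,0,0,0,0.012],[0,0.8,0,0,0,0.012]]]'

```text
time: 12.2
position: [0.4983, -0.3872, 0.1016]
tool_rot: [0.932, -0.362, -0.0, -0.002]
ft_force: [5.2, 7.8, 0.2]
grip_width: 0.0199
grip_force: 4.8
```

```bash
python3 rim.py | grep -v expect
```

```text
t 12.2 p [ 0.4983 -0.3872  0.1016] r 0.063 ang -44.5 psi -42.4 tilt [ 0.002  0.004 -1.   ] F [5.2 7.8 0.2] w 0.0199 4.795774519443512 q6 1.47
seen [245, 247, 249, 252, 250, 249, 248, 246]
```

The force is 9.4 N after about 96° forward, which looks like the hard stop. I nudge once more to confirm, then back off and lift clear.

Call:
drive_tool --deltas '[[[0,0.8,0,0,0,0.006],[0,0.8,0,0,0,0.006],[0,0,0,0,0,0]]]'

```text
time: 12.5
position: [0.4979, -0.3874, 0.1016]
tool_rot: [0.93, -0.367, 0.0, -0.003]
ft_force: [6.6, 9.8, 0.4]
grip_width: 0.0201
grip_force: 5.7
```

Call:
drive_tool --deltas '[[[0,-2,0,0,0,0],[0,-2.5,0,0,0,0],[0,-2,0,0,0,0],[0,0,0,0,0,0]]]' --gripper 32

```text
time: 12.83
position: [0.5011, -0.3867, 0.1021]
tool_rot: [0.931, -0.366, 0.001, 0.001]
ft_force: [-0.4, -1.7, 0.2]
grip_width: 0.0272
grip_force: 0.0
```

```bash
python3 s.py
```

```text
t 12.83 p [ 0.5011 -0.3867  0.1021] r 0.0647 ang -42.4 psi -42.9 tilt [ 0.001 -0.002 -1.   ] F [-0.4 -1.7  0.2] w 0.0272 0.0 q6 1.49
```

Call:
drive_tool --deltas '[[[0,0,-6,0,0,0],[0,0,-12,0,0,0],[0,0,-20,0,0,0],[0,0,-25,0,0,0],[0,0,-25,0,0,0],[25,0,-20,0,0,0],[30,0,0,0,0,0],[0,0,0,0,0,0]]]'

```text
time: 13.5
position: [0.5453, -0.429, 0.2143]
tool_rot: [0.93, -0.366, 0.006, 0.003]
ft_force: [-0.5, -1.4, 0.4]
grip_width: 0.028
grip_force: 0.0
```

```bash
python3 rim.py; python3 - <<'E'
import cv2,numpy as np
from h import *
a=cv2.imread("pics/now.png"); t=cam("top"); b=cv2.resize(t["img"][195:315,220:350,::-1],(700,600),interpolation=cv2.INTER_CUBIC)
b=cv2.resize(b,(400,343)); a=cv2.resize(a,(400,300)); b=b[:300]
cv2.imwrite("pics/final.png",np.hstack([a,b]))
E
```

```text
t 13.5 p [ 0.5453 -0.429   0.2143] r 0.1258 ang -43.0 psi -43.0 tilt [ 0.009 -0.011 -1.   ] F [-0.5 -1.4  0.4] w 0.028 0.0 q6 1.49
expect z 0.086 [np.float64(242.6), np.float64(244.8), np.float64(245.9), np.float64(246.5), np.float64(245.9), np.float64(244.9), np.float64(243.3), np.float64(241.1)]
expect z 0.0785 [np.float64(245.7), np.float64(247.9), np.float64(249.1), np.float64(249.8), np.float64(249.2), np.float64(248.3), np.float64(246.7), np.float64(244.5)]
expect z 0.0735 [np.float64(247.5), np.float64(250.0), np.float64(251.2), np.float64(251.9), np.float64(251.4), np.float64(250.4), np.float64(249.1), np.float64(246.8)]
seen [243, 247, 249, 250, 250, 249, 248, 246]
```

View pics/final.png

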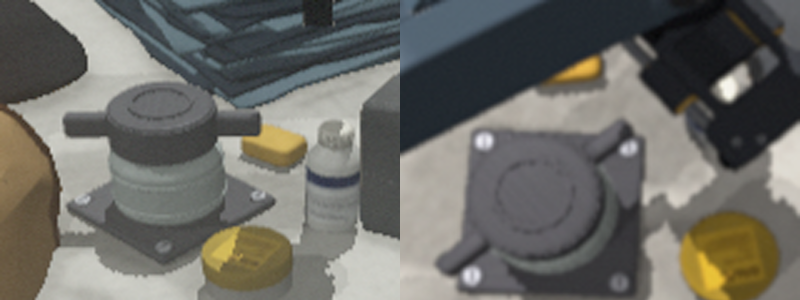

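The lid is level, with both ears at the same height (left panel (85,122) and (238,122)). It has sunk about 2 px, close to 5 mm, since the drop. The bystanders haven't moved and the gripper is clear, so I'm handing in.

```bash
python3 -c "
from rig import ticket; print(ticket.hand_in())"
```

```text
the job is handed in; nothing more can be done
None
```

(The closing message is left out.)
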